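# Restack a coverslip case

## Robot

A 7-joint arm with a two-finger parallel gripper is mounted at the origin on the work surface. World frame = base frame: x ahead of the robot, y to its left, z up, the work surface at z = 0. Lengths are in m, angles in rad, forces in N, time in s.
With the tool pointing down it reaches from about 0.4 to 0.85 m from the base axis. Payload 10.4 kg.
Tool frame: the origin (TCP) lies on the centre line of the jaws, within the pads' length; the fingertips stand 11 mm ahead of it and the grasp point (between the pads) lies 8 mm behind it (tip_reach is the distance from the TCP to the fingertips, in m); z points along the fingers, y is the line along which they close (so a half turn about z gives the same grasp; the last joint's range is limited). The gripper opens to 85 mm and grips with 20 to 120 N. Pads are 22 mm wide; open, the fingers measure 114 mm over their backs; the gripper's body (76 mm by 85 mm) begins 54 mm behind the grasp point. The pads swing forward as they close: fully open they stand 13 mm farther back than shut.
Start: joints at [-1.138, 0.332, -0.065, 1.46, 0.022, 1.35, -0.088], TCP at [0.275, 0.561, 0.242] pointing down, gripper open.
Joint ranges: [-2.6, 2.6], [-0.5, 2.12], [-1.47, 1.34], [0.16, 2.42], [-1.27, 4.41], [0.06, 2.06], [-2.6, 2.6]. Speed limits (rad/s): [2.22, 2.22, 2.79, 2.79, 3.14, 3.14, 3.14].

## Interface

Orientations are given as a unit quaternion [x, y, z, w].
In Python, from workcell import get_obs, camera, hand_in, tip_reach gives the robot as it stands. The module is installed in compiled form; this text tells all that it offers.
- The arm moves only by the tool move_arm, never from a script. Its argument "plan" is a list of rows, each an object with "delta_pos": the shift along the tool's x, y, z in fractions of the full range, 1 being 100 cm, a list of three; "turn": the turn, a rotation vector about the tool's x, y, z in shares of 180 degrees (1.0 is 180 degrees), a list of three; "fingers": the closure, from 0 (fully open) to 1 (shut). A call has 1 to 12 rows; each row is the pose to reach, as a shift and turn from the pose commanded when the call began, along the tool's axes at that moment; what a row does not reach only later rows make up. A row lasts 1/8 s, in which the tool goes at most 62.5 mm and 10.7 degrees, less where a joint would pass 70% of its speed; a pose out of reach is approached as far as the arm can. Shift and turn numbers lie between -1 and 1, and a call with a number outside is refused. A call with a gripper value outside its range is refused whole. The fingers move at their own pace and stop on an object; "force" is the grip in N (left out, the last holds). Time passes only in rows, so rows that repeat a pose let the fingers close. It gives the time, the measured TCP pose, the force, the opening and the grip force at its end, in the units of the state.
- get_obs(): the state, without advancing time (a new reading comes with each control period).
- camera(name): name is "scene" or "side" or "wrist"; returns a dict with "color" (384x512x3 uint8, red, green, blue), "range_z" (384x512 float32, m along the optical axis (not along the pixel's ray), 0 where there is no reading), "fx", "fy", "cx", "cy" (pixels), "R" (3x3) and "t" (3): a world point X has camera coordinates R X + t; the wrist camera has in their place "tool_from_camera" (4x4, takes a point from camera to tool coordinates, whose origin is the TCP and whose axes are the flange's). Camera axes: x right, y down, z forward; pixel columns grow to the right and rows downward; lengths in m; the calibration is good to about 2 mm. A picture is of the moment at which its call begins: read the wrist's pose just before it.
- hand_in(): hands the job in; it is judged then, once.
The state is a dict: "clock": time; "joint_pos": joint angles; "joint_velocities": joint speeds; "tau": joint torques, N m; "position": TCP position; "ee_rot": TCP orientation; "ft_force": force on the tool from outside, world axes, zero at the start; "torque": the same for the moment, N m; "grip_width": opening from 0.0 (shut) to 1.0 (fully open); "grasp_force": force on a finger pad.
Only numpy, scipy, OpenCV 4.12 (cv2) and the standard library are available. Lean on these libraries where they do the work, as an engineer would, in place of code of your own. Each camera call takes 0.05 s, during which the arm holds its last target. There are 200 camera calls.

## Task

Take the low lugged coverslip case out of the three-slot rack, set it down and let go of it on the open bench, clear of rack and stand, then take it again the other way and stack it on the case in the metal stand, so that its base recesses lock over the lid lugs and it sits fully home. It goes either way round; lower it on, do not drop it, and leave the other cases and the things on the bench where they are.

Things in the scene. Friction and masses are not known exactly. Their poses are not given: they have to be found in the camera images.
- low_case: Case to move: closed plastic coverslip case, one rigid piece, grey with white lid, 66 (own x) x 48 (own y) x 36 mm high plus lugs, flat sides, 0.1-0.2 kg. Two round tapered lid lugs, 5.5 mm high, 13 mm across at foot, 9 at top, and under them two base recesses, 16 mm square, 8 mm deep, all 20 mm either side of the middle along x. Upright in any of the rack slots. Origin: centre of underside.
- bottom_case: Case to stack on, loose in the stand, own x along the stand's x: same shape, size, lugs and recesses as low_case; about 0.3 kg. With the upper case home, that case's origin is 36 mm above this one, with about 1.5 mm play each way; resting on the lug tops it would be 41.5 mm above. Origin: centre of underside.
- stand: Fixed aluminium stand: base plate 88 (own x) x 58 (own y) x 5 mm. A wall 6 mm thick, 80 mm high across each end, 76 mm apart inside along own x, leaves only 5 mm at a case's ends, too little for a finger; the long sides are open but for a low rim, top 11 mm above the bench. Origin: centre of underside, on the bench. The bench between stand and rack (around x 0.53, y 0) is open.
- rack: Fixed black rack, three slots along own x, side by side at own y = -60, 0, +60 mm. Slots 54 mm wide between walls 60 mm long, 6 mm thick, tops 41 mm above the bench, level with the low lids, so a case's long sides are hidden; slot ends open, case ends stick out 3 mm. Slot floor 5 mm above the bench. Origin: centre of underside, on the bench. Rack and stand may be left or right of the middle.
- tall_case: Bystander in the rack: like low_case with the same lugs but 54 mm high. Origin: centre of the underside.
- plain_case: Bystander in the rack: like low_case, 36 mm high, but its lid is flat, with no lugs. Origin: centre of the underside.
- oil_bottle: Bystander: small immersion oil bottle, 32 mm across, 75 mm high, standing on the bench beyond the middle. Origin: centre of the underside.
- petri_dish: Bystander: closed pale petri dish, 64 mm across, 17 mm high, between the robot and the middle of the bench. Origin: centre of the underside.
- tweezers: Bystander: steel tweezers, about 107 mm long (own x), 4 mm high, lying far out on the bench.
- marker: Bystander: white marker pen with black cap, 125 mm long (own x), 15 mm thick, lying far out on the bench.
- slide_mailer: Bystander: flat white slide mailer, 83 x 35 x 12 mm, lying far out on the bench.
Not all that is in view belongs to the job. What is shaped like the low_case but blue or yellow is not meant.

How it is judged:
On the way:
1. the low case stands upright on the open bench, let go and at rest, its middle more than 70 mm from the middles of the rack and the stand (height (world z) of low_case below 0.003 m and angle between low_case's own z axis and vertical below 0.05 rad and contact force between the fingers and low_case below 0.05 N and linear speed of low_case below 0.02 m/s and horizontal distance between low_case and rack above 0.07 m and horizontal distance between low_case and stand above 0.07 m), for 0.1 s.
At the end, for the whole second after the job is handed in: The low case stands locked on the bottom case: centred within 3 mm each way, underside 34 to 38 mm above the other, long axes within 0.12 rad (either way round), both level within 0.05 rad and at rest, the bottom case down in the stand within 8 mm of its middle each way (x of low_case in the frame of bottom_case between -0.003 and 0.003 m and y of low_case in the frame of bottom_case between -0.003 and 0.003 m and z of low_case in the frame of bottom_case between 0.034 and 0.038 m and angle between the x axis of low_case and the x axis of bottom_case, either way round below 0.12 rad and angle between each of low_case, bottom_case's own z axis and vertical below 0.05 rad and x of bottom_case in the frame of stand between -0.008 and 0.008 m and y of bottom_case in the frame of stand between -0.008 and 0.008 m and z of bottom_case in the frame of stand below 0.008 m and linear speed of each of low_case, bottom_case below 0.02 m/s); the robot touches nothing.
It fails at once if the low case is let go in the air over the bottom case (more than 5 mm above its lug tops) (horizontal distance between low_case and bottom_case below 0.04 m and z of low_case in the frame of bottom_case above 0.0465 m and contact force between the fingers and low_case below 0.001 N).
It fails at once if another case in the rack is moved more than 20 mm or tipped more than 0.3 rad, or a thing on the bench is moved more than 25 mm (distance of any of tall_case, plain_case from where it was at the start of the episode above 0.02 m or distance of any of oil_bottle, petri_dish, tweezers, marker, slide_mailer from where it was at the start of the episode above 0.025 m or angle between any of tall_case, plain_case, oil_bottle's own z axis and vertical above 0.3 rad).
It also fails if it takes over 56 s, if anything falls off the work surface, if the arm or the gripper's body presses on something with over 40 N, if the wrist force passes 120 N, or if a joint passes its speed limit or range.

## Working session

There is one attempt and no reset: what is moved stays moved. The work goes in short steps, Python scripts to look and compute and a tool call to move; the robot and the scene stay as the last step left them, time stands still between calls to the robot, and variables do not carry over. Pictures are saved under pics/ and viewed, at most 10 in all, crops included, and the job is handed in when it is done.

Besides the shell and the picture viewer there is one more tool, called after "Request:" in YAML: its name, and indented under it one key for each argument. move_arm: Moves the arm, as the interface text tells. Its arguments: {"type":"object","properties":{"plan":{"type":"array","items":{"type":"object","properties":{"delta_pos":{"type":"array","items":{"type":"number"}},"turn":{"type":"array","items":{"type":"number"}},"fingers":{"type":"number"}}}},"force":{"type":"number"}},"required":["plan"]}

```bash
mkdir -p pics
python3 - <<'E'
from workcell import get_obs,camera,tip_reach
import cv2,numpy as np
o=get_obs();print({k:np.round(v,3).tolist() for k,v in o.items()},tip_reach)
ims=[]
for n in("scene","side"):
    c=camera(n);np.savez(f"{n}.npz",**c);cv2.imwrite(f"pics/{n}0.png",c["color"][:,:,::-1])
    print(n,c["fx"],c["cx"],c["cy"],np.round(c["R"],3).tolist(),np.round(c["t"],3))
c=camera("wrist");print(c["tool_from_camera"],c["fx"])
E
```

```text
{'clock': 0.0, 'joint_pos': [-1.138, 0.333, -0.065, 1.461, 0.022, 1.35, -0.088], 'joint_velocities': [0.001, 0.002, 0.001, -0.001, 0.001, -0.001, 0.001], 'tau': [0.0, -62.543, 0.05, -39.162, 0.016, 0.01, 0.0], 'position': [0.275, 0.561, 0.242], 'ee_rot': [0.226, 0.974, -0.001, -0.0], 'ft_force': [0.165, -0.317, 0.351], 'torque': [-0.051, -0.021, -0.038], 'grasp_force': 0.0, 'grip_width': 0.998} 0.011
scene 355.55233528761903 262.6475702621681 195.02086326934196 [[-0.669, 0.743, -0.006], [0.466, 0.413, -0.783], [-0.579, -0.526, -0.622]] [ 0.439 -0.226  1.238]
side 394.7555641245712 260.7934418190183 198.5988153803299 [[0.977, -0.211, 0.025], [-0.089, -0.513, -0.854], [0.193, 0.832, -0.52]] [-0.573  0.079  1.114]
[[-1.99672077e-04 -9.58976494e-01 -2.83485526e-01  7.19781812e-02]
 [ 9.99999274e-01  1.45287305e-04 -1.19582487e-03  7.04982697e-04]
 [ 1.18795479e-03 -2.83485559e-01  9.58975770e-01 -1.31500228e-01]
 [ 0.00000000e+00  0.00000000e+00  0.00000000e+00  1.00000000e+00]] 341.67400419294313
```

View pics/scene0.png

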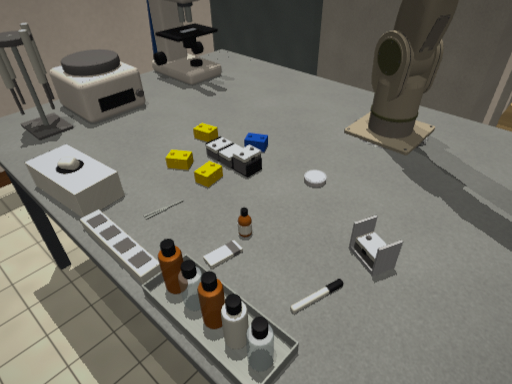

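View pics/side0.png

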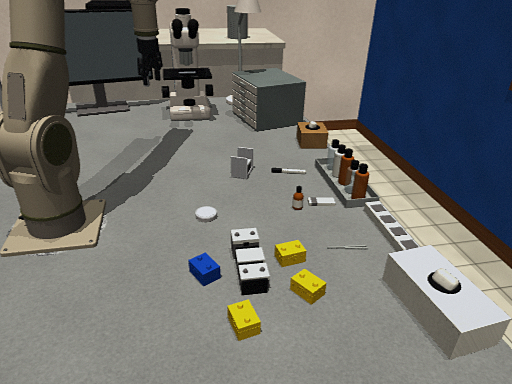

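The rack is at scene (235,155) / side (250,258), and the stand is at scene (375,248) / side (243,163). The blue and yellow cases around the rack are decoys. Next I'll make an enlarged crop and measure heights.

```bash
cat > h.py <<'E'
import numpy as np,cv2
from scipy.spatial.transform import Rotation as Ro
def load(n):return dict(np.load(n+".npz"))
def cloud(c):
    v,u=np.mgrid[:384,:512];z=c["range_z"]
    P=np.stack([(u-c["cx"])/c["fx"]*z,(v-c["cy"])/c["fy"]*z,z],-1)
    return (P-c["t"])@c["R"]
def ray(c,u,v,h):
    d=np.array([(u-c["cx"])/c["fx"],(v-c["cy"])/c["fy"],1])@c["R"];o=-c["R"].T@c["t"]
    return o+d*(h-o[2])/d[2]
E
python3 - <<'E'
from h import *
s=load("scene");d=load("side")
a=cv2.resize(s["color"][125:185,195:275],None,fx=5,fy=5,interpolation=2)
b=cv2.resize(d["color"][222:298,212:282],(400,434),interpolation=2)
e=cv2.resize(s["color"][210:280,340:410],(400,400),interpolation=2)
f=np.zeros((600,800,3),np.uint8);f[:300,:400]=a;f[:434,400:]=b;f[300:,:300]=cv2.resize(e,(300,300))
cv2.imwrite("pics/crop.png",f[:,:,::-1])
for n,c,pts in(("scene",s,[(217,146),(230,152),(244,156),(315,177),(372,243),(245,222)]),("side",d,[(244,236),(250,256),(254,271),(206,213),(241,165),(298,198)])):
    P=cloud(c)
    for u,v in pts:print(n,u,v,np.round(P[v,u],3))
E
```

```text
scene 217 146 [ 0.512 -0.316  0.039]
scene 230 152 [ 0.507 -0.265  0.037]
scene 244 156 [ 0.517 -0.196  0.056]
scene 315 177 [ 0.418 -0.017  0.014]
scene 372 243 [0.565 0.234 0.039]
scene 245 222 [ 0.705 -0.01   0.047]
side 244 236 [ 0.495 -0.213  0.058]
side 250 256 [ 0.499 -0.274  0.042]
side 254 271 [ 0.498 -0.33   0.043]
side 206 213 [ 0.415 -0.03   0.018]
side 241 165 [0.558 0.196 0.052]
side 298 198 [ 0.694 -0.034  0.043]
```

View pics/crop.png

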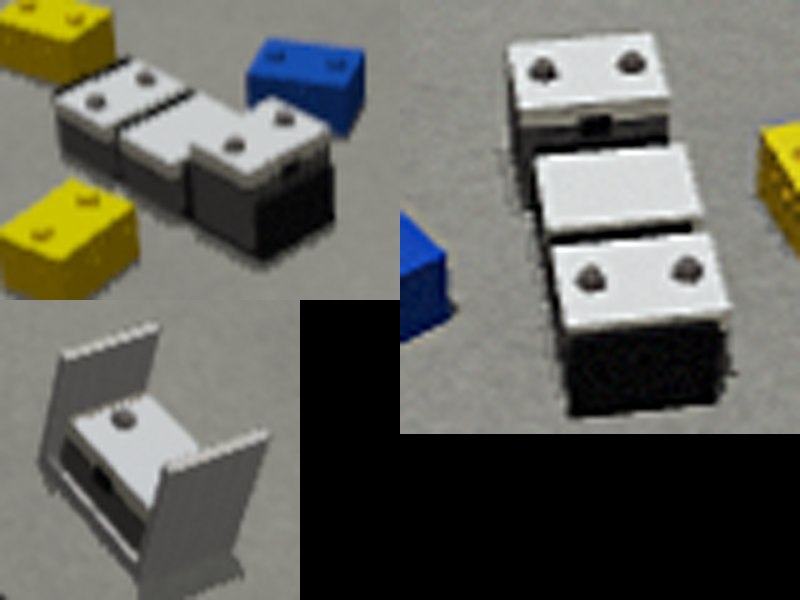

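The crop shows three white-lidded, uncoloured cases in the rack:
- **Scene (244,156) / side (244,236):** lugs, top about 56 mm, so this is the tall case.
- **Scene (230,152) / side (250,256):** flat lid, so this is the plain case.
- **Scene (217,146) / side (254,271):** lugs, top about 41 mm, so this is **low_case**.

The lugged blue and yellow cases aren't meant. I'll look over the stand with the wrist camera first, since it's on the way.

Request:
move_arm:
  plan:
    - {"delta_pos":[-0.05,-0.023,0],"turn":[0,0,0],"fingers":0}
    - {"delta_pos":[-0.1,-0.046,0],"turn":[0,0,0],"fingers":0}
    - {"delta_pos":[-0.15,-0.07,0],"turn":[0,0,0],"fingers":0}
    - {"delta_pos":[-0.2,-0.093,0],"turn":[0,0,0],"fingers":0}
    - {"delta_pos":[-0.25,-0.116,0],"turn":[0,0,0],"fingers":0}
    - {"delta_pos":[-0.3,-0.139,0],"turn":[0,0,0],"fingers":0}
    - {"delta_pos":[-0.35,-0.162,0],"turn":[0,0,0],"fingers":0}
    - {"delta_pos":[-0.39,-0.18,0],"turn":[0,0,0],"fingers":0}
    - {"delta_pos":[-0.41,-0.19,0],"turn":[0,0,0],"fingers":0}
    - {"delta_pos":[-0.41,-0.19,0],"turn":[0,0,0],"fingers":0}
    - {"delta_pos":[-0.41,-0.19,0],"turn":[0,0,0],"fingers":0}

```text
clock: 1.52
position: [0.5589, 0.2113, 0.2421]
ee_rot: [0.225, 0.974, 0.0, -0.0]
ft_force: [-0.7, 0.2, 0.0]
grip_width: 1.002
grasp_force: 0.0
```

```bash
cat >> h.py <<'E'
def wrist(name):
    from workcell import get_obs,camera
    o=get_obs();c=camera("wrist")
    M=np.eye(4);M[:3,:3]=Ro.from_quat(o["ee_rot"]).as_matrix();M[:3,3]=o["position"]
    T=np.linalg.inv(M@c["tool_from_camera"]);c["R"]=T[:3,:3];c["t"]=T[:3,3]
    c["tcp"]=M;np.savez(name+".npz",**c);cv2.imwrite(f"pics/{name}.png",c["color"][:,:,::-1])
    print(name,o["clock"],np.round(o["position"],4),np.round(o["joint_pos"],2),"tool y yaw",np.degrees(np.arctan2(M[1,1],M[0,1])).round(2),"ft",np.round(o["ft_force"],1),o["grip_width"])
    return c
E
python3 -c "
from h import *
wrist('w1')"
```

```text
w1 1.525 [0.5589 0.2113 0.2421] [-0.6   0.27  0.2   1.55 -0.06  1.33  0.72] tool y yaw 63.96 ft [-0.7  0.2  0. ] 1.001653144714324
```

View pics/w1.png

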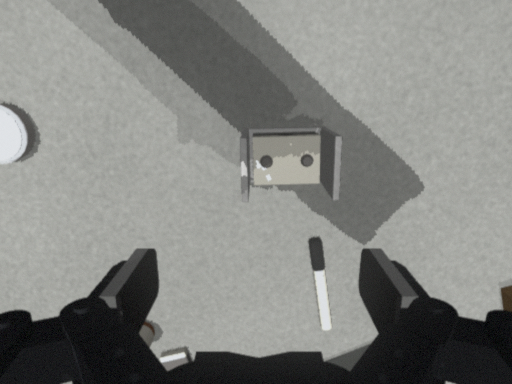

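Wrist view: the stand's two walls are at columns 245 and 335, the lid is between them, and the bottom-case lugs are at about (266,161) and (307,160). The petri dish is at the left edge (5,135) and the marker is at (320,285).

```bash
cat >> h.py <<'E'
def lugs(c,box,hl,thr=None,amin=15):
    u0,v0,u1,v1=box
    g=c["color"][v0:v1,u0:u1].max(2)
    t=thr or cv2.threshold(g,0,255,cv2.THRESH_OTSU)[0]
    n,l,st,ce=cv2.connectedComponentsWithStats((g<t).astype(np.uint8))
    out=[]
    for i in range(1,n):
        x,y,w,h,a=st[i]
        if a>=amin and x>0 and y>0 and x+w<u1-u0 and y+h<v1-v0:
            p=ce[i]+[u0,v0];out.append((p,a));print("blob",p.round(1),a,w,h,"->",ray(c,*p,hl).round(4))
    return out
E
python3 - <<'E'
from h import *
c=load("w1");P=cloud(c)
print("lid z",np.median(P[170:182,258:316,2]),"lug z",P[159:163,264:269,2].max(),P[158:163,305:309,2].max(),"bench",np.median(P[300:330,200:300,2]))
b=lugs(c,(254,140,320,182),.044,50)
p=[ray(c,*x[0],.044) for x in b[:2]]
m=P[...,2];k=np.abs(m-np.median(P[170:182,258:316,2]))<.006
n,l,st,ce=cv2.connectedComponentsWithStats(k.astype(np.uint8));i=l[175,287]
q=P[l==i][:,:2].astype(np.float32);print("lid rect",cv2.minAreaRect(q))
wt=np.argwhere((m>.07)&(m<.09));w=P[(m>.07)&(m<.09)];w=w[np.hypot(*(w[:,:2]-[.56,.21]).T)<.09];print("walls rect",cv2.minAreaRect(w[:,:2].astype(np.float32)),w[:,2].max(),len(w))
if len(p)==2:
    d=p[1]-p[0];print("mid",(p[0]+p[1])/2,"sep",np.linalg.norm(d),"yaw",np.degrees(np.arctan2(d[1],d[0])))
E
```

```text
lid z 0.040770552996665016 lug z 0.048140288283375784 0.04766654336674568 bench -0.00012618048944105722
lid rect ((0.5662108659744263, 0.23913170397281647), (0.06628001481294632, 0.04837016761302948), 65.31697082519531)
walls rect ((0.5667927265167236, 0.23933200538158417), (0.0879686176776886, 0.058188438415527344), 65.12864685058594) 0.08241731578599298 1044
```

Units first: turns go in shares of 180 degrees. So 1.1 rad / 3.1416 = 0.3501.

Request:
move_arm:
  plan:
    - {"delta_pos":[-0.02,-0.05,0],"turn":[0,0,0.0382],"fingers":0}
    - {"delta_pos":[-0.04,-0.1,0],"turn":[0,0,0.0764],"fingers":0}
    - {"delta_pos":[-0.06,-0.155,0],"turn":[0,0,0.1146],"fingers":0}
    - {"delta_pos":[-0.08,-0.21,0],"turn":[0,0,0.1528],"fingers":0}
    - {"delta_pos":[-0.1,-0.265,0],"turn":[0,0,0.191],"fingers":0}
    - {"delta_pos":[-0.12,-0.32,0.01],"turn":[0,0,0.2292],"fingers":0}
    - {"delta_pos":[-0.14,-0.375,0.02],"turn":[0,0,0.2674],"fingers":0}
    - {"delta_pos":[-0.16,-0.43,0.03],"turn":[0,0,0.3056],"fingers":0}
    - {"delta_pos":[-0.18,-0.48,0.045],"turn":[0,0,0.3374],"fingers":0}
    - {"delta_pos":[-0.19,-0.504,0.06],"turn":[0,0,0.3501],"fingers":0}
    - {"delta_pos":[-0.19,-0.504,0.06],"turn":[0,0,0.3501],"fingers":0}
    - {"delta_pos":[-0.19,-0.504,0.06],"turn":[0,0,0.3501],"fingers":0}

```text
clock: 3.08
position: [0.5093, -0.3243, 0.1825]
ee_rot: [0.701, 0.713, 0.0, -0.0]
ft_force: [-0.7, 0.2, -0.4]
grip_width: 0.999
grasp_force: 0.0
```

Run:
```python
from h import *
c=wrist('w2');P=cloud(c);m=P[...,2]
for h in(.041,.059):
    k=np.abs(m-h)<.004
    n,l,st,ce=cv2.connectedComponentsWithStats(k.astype(np.uint8))
    for i in range(1,n):
        if st[i][4]>150:print(h,st[i],cv2.minAreaRect(P[l==i][:,:2].astype(np.float32)),np.median(P[l==i][:,2]))
```

```text
w2 3.075 [ 0.5093 -0.3243  0.1825] [-0.02  0.37  0.64  1.63 -0.23  1.22  0.69] tool y yaw 1.02 ft [-0.7  0.2 -0.4] 0.999437402330826
0.041 [205  62  80  13 679] ((0.49774470925331116, -0.23623372614383698), (0.0060402946546673775, 0.05984605848789215), 87.79875946044922) 0.04067898506902645
0.041 [ 204   74   88   68 5360] ((0.49928346276283264, -0.26579588651657104), (0.048097413033246994, 0.06607478857040405), 87.42411041259766) 0.040808584215469255
0.041 [ 81  82  19  18 213] ((0.3780684769153595, -0.25427746772766113), (0.01246329303830862, 0.01226889993995428), 53.273536682128906) 0.04067345638971717
0.041 [402  82  17  17 212] ((0.6255879402160645, -0.24979539215564728), (0.01197794545441866, 0.011573986150324345), 89.7486801147461) 0.04047728119545799
0.041 [351  87  16  20 207] ((0.586575984954834, -0.25520238280296326), (0.013280056416988373, 0.011319007724523544), 73.23870849609375) 0.040636741981250134
0.041 [109 129  18  16 194] ((0.3957895040512085, -0.289567768573761), (0.012861082330346107, 0.012777810916304588), 75.56363677978516) 0.0406878903989705
0.041 [205 141  74  12 581] ((0.49570855498313904, -0.29600149393081665), (0.006351653020828962, 0.05907929316163063), 87.95547485351562) 0.04064845299365626
0.041 [ 203  151   83   61 4298] ((0.4971040189266205, -0.3253885507583618), (0.04861260950565338, 0.06626661866903305), 87.68958282470703) 0.040951592003752785
0.041 [204 211  70  11 540] ((0.49338021874427795, -0.3558436632156372), (0.006618272978812456, 0.05929110571742058), 87.78671264648438) 0.0407478074587757
0.059 [ 194    0   99   61 5240] ((0.49661487340927124, -0.21132011711597443), (0.03779825195670128, 0.06617855280637741), 88.11759185791016) 0.058791790500070024
```

View pics/w2.png

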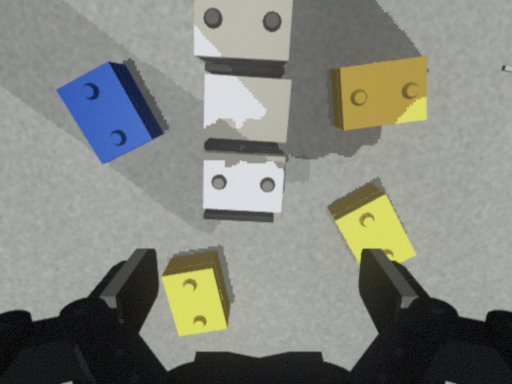

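Wrist view: low_case is the lugged lid at (243,183), with lugs at (218,182) and (267,185). Plain case is at (245,107), tall case is at (243,28), and the blue and yellow decoys are to the sides. I'll cross-check with the other views and work out the grasp move.

```bash
cat >> h.py <<'E'
def delta(c_or_M,target,yaw):
    M=c_or_M;d=M[:3,:3].T@(np.array(target)-M[:3,3]);y0=np.degrees(np.arctan2(M[1,1],M[0,1]))
    print("delta tool",d.round(4),"turn z",np.radians((y0-yaw+180)%360-180).round(4))
E
python3 - <<'E'
from h import *
c=load("w2")
b=lugs(c,(207,165,280,208),.044,120)
for n in("scene","side"):
    d=load(n);P=cloud(d);m=P[...,2]
    for nm,ctr in(("low",(.497,-.3254)),("bottom",(.566,.239))):
        R=Ro.from_euler("z",-2.3 if nm=="low" else 65.3,degrees=True).as_matrix()[:2,:2]
        q=(P[...,:2]-ctr)@R
        k=(abs(m-.041)<.006)&(abs(q[...,0])<.045)&(abs(q[...,1])<.0275)&(d["color"].min(2)>(140 if nm=="low" else 60))
        if k.sum()>20:print(n,nm,k.sum(),cv2.minAreaRect(P[k][:,:2].astype(np.float32)),np.median(m[k]))
delta(c["tcp"],(.497,-.3254,.019),-2.3)
E
```

```text
blob [219.5 179.2] 67 14 14 -> [ 0.478  -0.3222  0.044 ]
blob [266.7 181.6] 63 15 11 -> [ 0.5165 -0.3235  0.044 ]
scene low 140 ((0.4961409270763397, -0.3273365795612335), (0.05024543032050133, 0.06316055357456207), 89.39212036132812) 0.037952263792877375
scene bottom 529 ((0.5676470994949341, 0.24152624607086182), (0.08454996347427368, 0.05304482951760292), 65.94052124023438) 0.03904960322520472
side low 355 ((0.49722814559936523, -0.3257213234901428), (0.0496835894882679, 0.06616225838661194), 88.55101013183594) 0.04202707289230183
side bottom 72 ((0.5664045810699463, 0.23892740905284882), (0.08988526463508606, 0.05366915836930275), 66.34697723388672) 0.041585547429687994
delta tool [-0.0011 -0.0124  0.1635] turn z 0.0579
```

Wrist, side and scene views agree to about 1–2 mm: low_case is at (0.497, -0.325), lid at 41 mm, yaw -2.3°. I'll descend with the jaws over its ends.

Converted, 0.058 rad / 3.1416 = 0.0185.

Request:
move_arm:
  force: 40
  plan:
    - {"delta_pos":[-0.001,-0.0125,0.03],"turn":[0,0,0.0185],"fingers":0}
    - {"delta_pos":[-0.001,-0.0125,0.07],"turn":[0,0,0.0185],"fingers":0}
    - {"delta_pos":[-0.001,-0.0125,0.105],"turn":[0,0,0.0185],"fingers":0}
    - {"delta_pos":[-0.001,-0.0125,0.135],"turn":[0,0,0.0185],"fingers":0}
    - {"delta_pos":[-0.001,-0.0125,0.155],"turn":[0,0,0.0185],"fingers":0}
    - {"delta_pos":[-0.001,-0.0125,0.1635],"turn":[0,0,0.0185],"fingers":0}
    - {"delta_pos":[-0.001,-0.0125,0.1635],"turn":[0,0,0.0185],"fingers":0}

```text
clock: 4.0
position: [0.4963, -0.327, 0.0191]
ee_rot: [0.722, 0.692, 0.0, 0.0]
ft_force: [0.9, 0.0, 0.6]
grip_width: 0.999
grasp_force: 0.0
```

Request:
move_arm:
  force: 40
  plan:
    - {"delta_pos":[0,0,0],"turn":[0,0,0],"fingers":0.4}
    - {"delta_pos":[0,0,0],"turn":[0,0,0],"fingers":0.5}
    - {"delta_pos":[0,0,0],"turn":[0,0,0],"fingers":0.5}
    - {"delta_pos":[0,0,0],"turn":[0,0,0],"fingers":0.5}

```text
clock: 4.5
position: [0.4967, -0.3277, 0.02]
ee_rot: [0.722, 0.692, 0.001, 0.001]
ft_force: [-1.1, 1.0, 6.7]
grip_width: 0.769
grasp_force: 45.4
```

Gripped: opening 0.769 × 85 ≈ 65.4 mm. I'll lift and carry it to the open bench, turning it to the stand's yaw on the way.

Converted, -1.182 rad / 3.1416 = -0.3762.

Request:
move_arm:
  plan:
    - {"delta_pos":[0,0,-0.015],"turn":[0,0,0],"fingers":0.5}
    - {"delta_pos":[0,0,-0.04],"turn":[0,0,0],"fingers":0.5}
    - {"delta_pos":[0,0,-0.08],"turn":[0,0,0],"fingers":0.5}
    - {"delta_pos":[0,0,-0.11],"turn":[0,0,0],"fingers":0.5}
    - {"delta_pos":[0.04,0.004,-0.12],"turn":[0,0,-0.0382],"fingers":0.5}
    - {"delta_pos":[0.09,0.009,-0.12],"turn":[0,0,-0.0923],"fingers":0.5}
    - {"delta_pos":[0.14,0.014,-0.12],"turn":[0,0,-0.1464],"fingers":0.5}
    - {"delta_pos":[0.19,0.019,-0.12],"turn":[0,0,-0.2005],"fingers":0.5}
    - {"delta_pos":[0.24,0.025,-0.12],"turn":[0,0,-0.2546],"fingers":0.5}
    - {"delta_pos":[0.29,0.03,-0.12],"turn":[0,0,-0.3088],"fingers":0.5}
    - {"delta_pos":[0.33,0.034,-0.11],"turn":[0,0,-0.3501],"fingers":0.5}
    - {"delta_pos":[0.33,0.034,-0.1],"turn":[0,0,-0.3762],"fingers":0.5}

```text
clock: 6.0
position: [0.5444, 0.005, 0.1195]
ee_rot: [0.21, 0.978, 0.001, 0.0]
ft_force: [-0.2, -0.3, -2.1]
grip_width: 0.767
grasp_force: 44.8
```

Request:
move_arm:
  plan:
    - {"delta_pos":[0,0,0],"turn":[0,0,0],"fingers":0.5}
    - {"delta_pos":[0,0,0],"turn":[0,0,0],"fingers":0.5}

```text
clock: 6.25
position: [0.5442, 0.0001, 0.1196]
ee_rot: [0.216, 0.976, 0.0, 0.0]
ft_force: [1.0, 0.2, -1.3]
grip_width: 0.761
grasp_force: 44.8
```

Run:
```python
from h import *
from workcell import camera
c=wrist('w3')
d=camera("side");np.savez("side2.npz",**d);P=cloud(d)
print(c["tcp"][:3,3])
k=(np.hypot(P[...,0]-.545,P[...,1])<.06)
z=P[k][:,2]
q=P[k&(P[...,2]>.02)]
v,u=np.where(k&(P[...,2]>.02));print(u.min(),u.max(),v.min(),v.max())
cv2.imwrite("pics/s2.png",cv2.resize(d["color"][60:280,180:400],(600,600),interpolation=2)[:,:,::-1])
```

```text
w3 6.25 [5.442e-01 1.000e-04 1.196e-01] [-0.36  0.26  0.32  1.84 -0.09  1.05  1.13] tool y yaw 65.07 ft [ 1.   0.2 -1.3] 0.7613655705213016
[5.44244507e-01 1.38249999e-04 1.19638871e-01]
225 268 18 184
```

View pics/s2.png

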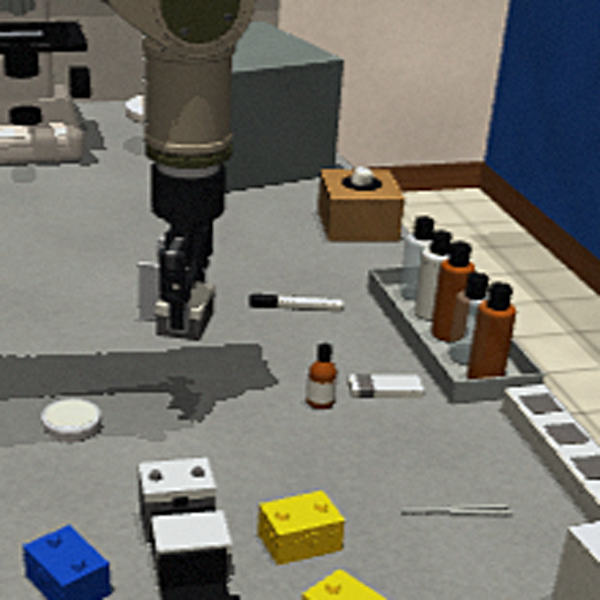

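The case is held level above the open bench (crop 185,310), the third rack slot is empty, and nothing else has moved. I'll lower it to the bench; the underside is about 15 mm below the TCP.

Request:
move_arm:
  plan:
    - {"delta_pos":[0,0,0.03],"turn":[0,0,0],"fingers":0.5}
    - {"delta_pos":[0,0,0.06],"turn":[0,0,0],"fingers":0.5}
    - {"delta_pos":[0,0,0.08],"turn":[0,0,0],"fingers":0.5}
    - {"delta_pos":[0,0,0.095],"turn":[0,0,0],"fingers":0.5}
    - {"delta_pos":[0,0,0.1],"turn":[0,0,0],"fingers":0.5}
    - {"delta_pos":[0,0,0.103],"turn":[0,0,0],"fingers":0.5}
    - {"delta_pos":[0,0,0.1045],"turn":[0,0,0],"fingers":0.5}
    - {"delta_pos":[0,0,0.1045],"turn":[0,0,0],"fingers":0.5}

```text
clock: 7.35
position: [0.5445, 0.001, 0.015]
ee_rot: [0.214, 0.977, 0.0, 0.0]
ft_force: [-1.5, -0.7, 2.8]
grip_width: 0.768
grasp_force: 45.4
```

Contact: the force reads +2.8 N, up from -1.3 N. I'll release, rise clear and look.

Request:
move_arm:
  plan:
    - {"delta_pos":[0,0,0],"turn":[0,0,0],"fingers":0.15}
    - {"delta_pos":[0,0,0],"turn":[0,0,0],"fingers":0}
    - {"delta_pos":[0,0,0],"turn":[0,0,0],"fingers":0}
    - {"delta_pos":[0,0,0],"turn":[0,0,0],"fingers":0}
    - {"delta_pos":[0,0,-0.03],"turn":[0,0,0],"fingers":0}
    - {"delta_pos":[0,0,-0.08],"turn":[0,0,0],"fingers":0}
    - {"delta_pos":[0,0,-0.13],"turn":[0,0,0],"fingers":0}
    - {"delta_pos":[0,0,-0.17],"turn":[0,0,0],"fingers":0}
    - {"delta_pos":[0,0,-0.18],"turn":[0,0,0],"fingers":0}
    - {"delta_pos":[0,0,-0.18],"turn":[0,0,0],"fingers":0}

```text
clock: 8.6
position: [0.5441, 0.0011, 0.1943]
ee_rot: [0.214, 0.977, 0.0, 0.0]
ft_force: [-0.2, -0.2, -0.8]
grip_width: 0.998
grasp_force: 0.0
```

```bash
cat >> h.py <<'E'
def lid(c,seed,h,tol=.004):
    P=cloud(c);m=P[...,2];k=(np.abs(m-h)<tol)&(np.hypot(P[...,0]-seed[0],P[...,1]-seed[1])<.06)
    n,l,st,ce=cv2.connectedComponentsWithStats(k.astype(np.uint8));i=1+st[1:,4].argmax()
    r=cv2.minAreaRect(P[l==i][:,:2].astype(np.float32));print("lid",r,np.median(P[l==i][:,2]),st[i]);return st[i]
E
python3 - <<'E'
from h import *
c=wrist('w4');s=lid(c,(.544,.001),.036)
lugs(c,(s[0]+4,s[1]+4,s[0]+s[2]-4,s[1]+s[3]-4),.039,120)
lugs(c,(s[0]+4,s[1]+4,s[0]+s[2]-4,s[1]+s[3]-4),.039,60)
E
```

```text
w4 8.6 [0.5441 0.0011 0.1943] [-0.38  0.19  0.33  1.76 -0.06  1.21  1.11] tool y yaw 65.26 ft [-0.2 -0.2 -0.8] 0.9978125400640518
lid ((0.5430605411529541, 0.0022718533873558044), (0.06623884290456772, 0.04852628707885742), 65.41822814941406) 0.03584698177059614 [ 220  146   78   55 3894]
blob [235.7 175. ] 94 14 13 -> [ 0.5349 -0.0157  0.039 ]
blob [281.2 175. ] 117 14 14 -> [0.5512 0.02   0.039 ]
```

low_case is standing free on the bench: lid at 35.8 mm, centre (0.543, 0.002), yaw 65.4°. I'll view the stand from the same relative pose so that camera bias cancels.

Request:
move_arm:
  plan:
    - {"delta_pos":[0.018,0.055,0],"turn":[0,0,0],"fingers":0}
    - {"delta_pos":[0.036,0.11,-0.005],"turn":[0,0,0],"fingers":0}
    - {"delta_pos":[0.055,0.165,-0.005],"turn":[0,0,0],"fingers":0}
    - {"delta_pos":[0.073,0.21,-0.005],"turn":[0,0,0],"fingers":0}
    - {"delta_pos":[0.078,0.225,-0.005],"turn":[0,0,0],"fingers":0}
    - {"delta_pos":[0.078,0.225,-0.005],"turn":[0,0,0],"fingers":0}
    - {"delta_pos":[0.078,0.225,-0.005],"turn":[0,0,0],"fingers":0}

```text
clock: 9.52
position: [0.5676, 0.2357, 0.1987]
ee_rot: [0.215, 0.977, -0.001, -0.0]
ft_force: [0.4, 0.0, -0.0]
grip_width: 0.999
grasp_force: 0.0
```

Run:
```python
from h import *
c=wrist('w5');s=lid(c,(.566,.239),.041)
b=(s[0]+4,s[1]+4,s[0]+s[2]-4,s[1]+s[3]-4)
for t in(60,90,120):print(t);lugs(c,b,.044,t)
```

```text
w5 9.525 [0.5676 0.2357 0.1987] [-0.63  0.33  0.2   1.56 -0.07  1.26  0.72] tool y yaw 65.12 ft [ 0.4  0.  -0. ] 0.9989852308511307
lid ((0.5662456154823303, 0.2390708178281784), (0.06597959995269775, 0.0485517717897892), 65.23658752441406) 0.04085635483607908 [ 222  145   78   55 3933]
60
90
blob [283.3 171. ] 73 13 12 -> [0.572  0.2575 0.044 ]
120
blob [283.7 173.1] 159 14 15 -> [0.5738 0.2571 0.044 ]
blob [238.5 173.6] 84 14 14 -> [0.5579 0.2216 0.044 ]
```

Converted, 1.566 rad / 3.1416 = 0.4985.

Request:
move_arm:
  plan:
    - {"delta_pos":[-0.01,-0.03,0],"turn":[0,0,0.0509],"fingers":0}
    - {"delta_pos":[-0.02,-0.06,0],"turn":[0,0,0.1019],"fingers":0}
    - {"delta_pos":[-0.03,-0.09,0],"turn":[0,0,0.1528],"fingers":0}
    - {"delta_pos":[-0.04,-0.12,0],"turn":[0,0,0.2037],"fingers":0}
    - {"delta_pos":[-0.05,-0.15,0],"turn":[0,0,0.2546],"fingers":0}
    - {"delta_pos":[-0.06,-0.18,0],"turn":[0,0,0.3056],"fingers":0}
    - {"delta_pos":[-0.07,-0.205,0.003],"turn":[0,0,0.3565],"fingers":0}
    - {"delta_pos":[-0.076,-0.222,0.006],"turn":[0,0,0.4074],"fingers":0}
    - {"delta_pos":[-0.076,-0.222,0.009],"turn":[0,0,0.4584],"fingers":0}
    - {"delta_pos":[-0.076,-0.222,0.009],"turn":[0,0,0.4985],"fingers":0}
    - {"delta_pos":[-0.076,-0.222,0.009],"turn":[0,0,0.4985],"fingers":0}
    - {"delta_pos":[-0.076,-0.222,0.009],"turn":[0,0,0.4985],"fingers":0}

```text
clock: 11.08
position: [0.5433, 0.0039, 0.1904]
ee_rot: [0.84, 0.542, 0.0, -0.0]
ft_force: [-0.1, 0.3, 0.2]
grip_width: 1.003
grasp_force: 0.0
```

Run:
```python
from h import *
c=wrist('w6');s=lid(c,(.543,.002),.036)
delta(c["tcp"],(.543,.0023,.018),-24.6)
```

```text
w6 11.075 [0.5433 0.0039 0.1904] [-0.53  0.19  0.5   1.77 -0.1   1.2  -0.43] tool y yaw -24.36 ft [-0.1  0.3  0.2] 1.0028121580311704
lid ((0.5436064600944519, 0.0021715015172958374), (0.06658948212862015, 0.048089273273944855), 65.26424407958984) 0.03590216075299736 [ 231  141   58   75 3917]
delta tool [-0.0017  0.0003  0.1724] turn z 0.0042
```

The measurements agree within 0.6 mm. Descending and gripping across the long sides.

Converted, 0.004 rad / 3.1416 = 0.0013.

Request:
move_arm:
  plan:
    - {"delta_pos":[-0.0015,0,0.04],"turn":[0,0,0.0013],"fingers":0}
    - {"delta_pos":[-0.0015,0,0.09],"turn":[0,0,0.0013],"fingers":0}
    - {"delta_pos":[-0.0015,0,0.13],"turn":[0,0,0.0013],"fingers":0}
    - {"delta_pos":[-0.0015,0,0.155],"turn":[0,0,0.0013],"fingers":0}
    - {"delta_pos":[-0.0015,0,0.168],"turn":[0,0,0.0013],"fingers":0}
    - {"delta_pos":[-0.0015,0,0.172],"turn":[0,0,0.0013],"fingers":0}
    - {"delta_pos":[-0.0015,0,0.172],"turn":[0,0,0.0013],"fingers":0.3}
    - {"delta_pos":[-0.0015,0,0.172],"turn":[0,0,0.0013],"fingers":0.6}
    - {"delta_pos":[-0.0015,0,0.172],"turn":[0,0,0.0013],"fingers":0.7}
    - {"delta_pos":[-0.0015,0,0.172],"turn":[0,0,0.0013],"fingers":0.7}
    - {"delta_pos":[-0.0015,0,0.172],"turn":[0,0,0.0013],"fingers":0.7}
    - {"delta_pos":[-0.0015,0,0.172],"turn":[0,0,0.0013],"fingers":0.7}

```text
clock: 12.62
position: [0.5437, 0.0033, 0.0194]
ee_rot: [0.842, 0.54, 0.001, 0.0]
ft_force: [-1.6, -0.2, 6.3]
grip_width: 0.555
grasp_force: 42.2
```

Gripped: opening ≈ 47 mm. I'll lift and carry it over the stand without turning.

Request:
move_arm:
  plan:
    - {"delta_pos":[0,0,-0.015],"turn":[0,0,0],"fingers":0.7}
    - {"delta_pos":[0,0,-0.05],"turn":[0,0,0],"fingers":0.7}
    - {"delta_pos":[0,0,-0.1],"turn":[0,0,0],"fingers":0.7}
    - {"delta_pos":[0,0,-0.13],"turn":[0,0,0],"fingers":0.7}
    - {"delta_pos":[0.05,-0.017,-0.13],"turn":[0,0,0],"fingers":0.7}
    - {"delta_pos":[0.1,-0.034,-0.13],"turn":[0,0,0],"fingers":0.7}
    - {"delta_pos":[0.15,-0.052,-0.13],"turn":[0,0,0],"fingers":0.7}
    - {"delta_pos":[0.2,-0.069,-0.13],"turn":[0,0,0],"fingers":0.7}
    - {"delta_pos":[0.22,-0.076,-0.13],"turn":[0,0,0],"fingers":0.7}
    - {"delta_pos":[0.225,-0.0776,-0.13],"turn":[0,0,0],"fingers":0.7}
    - {"delta_pos":[0.225,-0.0776,-0.13],"turn":[0,0,0],"fingers":0.7}
    - {"delta_pos":[0.225,-0.0776,-0.13],"turn":[0,0,0],"fingers":0.7}

```text
clock: 14.12
position: [0.5668, 0.2379, 0.1486]
ee_rot: [0.843, 0.538, -0.0, 0.0]
ft_force: [0.7, -0.2, -0.3]
grip_width: 0.553
grasp_force: 41.6
```

Run:
```python
from h import *
c=wrist('w7');delta(c["tcp"],(.567,.2402,.062),-24.7)
P=cloud(c);m=P[...,2]
s=lid(c,(.566,.239),.1494+.0166,.006)
```

```text
w7 14.125 [0.5668 0.2379 0.1486] [-0.78  0.39  0.39  1.63 -0.16  1.16 -0.79] tool y yaw -24.85 ft [ 0.7 -0.2 -0.3] 0.5529131722369947
delta tool [ 0.0022 -0.0008  0.0866] turn z -0.0026
lid ((0.566808819770813, 0.23806220293045044), (0.06501895934343338, 0.07486787438392639), 64.69950103759766) 0.16515908449975852 [  155   203   208   154 19884]
```

View pics/w7.png

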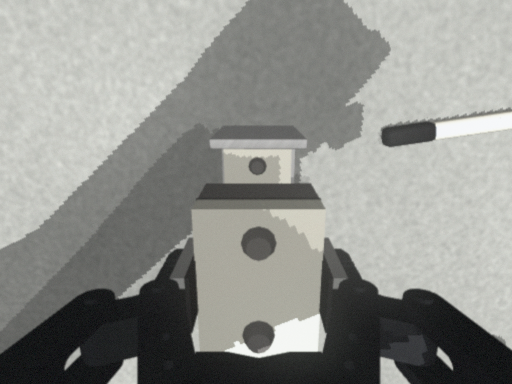

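Wrist view: the held case's lugs are at (258,243) and (258,337), and the bottom case's far lug is visible at (257,166), in line with them. I'll compute the remaining error.

Run:
```python
from h import *
c=load("w7");M=c["tcp"]
T=lambda p:(M[:3,:3].T@(p-M[:3,3])).round(4)
for t in(70,90,110):
    print(t)
    for b,h in(((235,220,290,265),.168),((235,315,290,360),.168),((230,152,288,182),.044)):
        for p,a in lugs(c,b,h,t,60):print("   tool",T(ray(c,*p,h)))
print("bottom centre, tool:",T(np.array([.5664,.2391,.041])))
P=cloud(c);k=(abs(P[...,2]-.1652)<.003);v,u=np.where(k);k[:, :192]=0;k[:,327:]=0;k[:205]=0;k[352:]=0
q=(P[k]-M[:3,3])@M[:3,:3];print(np.percentile(q[:,0],[0.3,99.7]),np.percentile(q[:,1],[.5,99.5]))
```

```text
70
90
blob [258.1 237.7] 437 34 27 -> [0.576  0.2579 0.168 ]
   tool [ 0.022  -0.     -0.0194]
blob [257.6 334.8] 632 31 30 -> [0.5585 0.2206 0.168 ]
   tool [-0.0193 -0.0002 -0.0194]
blob [257.1 164.5] 102 17 16 -> [0.5754 0.2582 0.044 ]
   tool [ 0.0221 -0.0008  0.1046]
110
blob [258.1 243. ] 875 35 33 -> [0.5752 0.2561 0.168 ]
   tool [ 0.02   -0.     -0.0194]
blob [257.7 335.1] 706 31 31 -> [0.5585 0.2204 0.168 ]
   tool [-0.0194 -0.0002 -0.0194]
blob [257.  165.7] 228 17 17 -> [0.575  0.2575 0.044 ]
   tool [ 0.0212 -0.0008  0.1046]
bottom centre, tool: [ 0.0009 -0.0009  0.1076]
[-0.02921809  0.0322209 ] [-0.02369127  0.02391144]
```

The remaining correction is x +1.6 mm, y -0.8 mm. I'll lower to just above the lugs.

Request:
move_arm:
  plan:
    - {"delta_pos":[0.0016,-0.0008,0.02],"turn":[0,0,0],"fingers":0.7}
    - {"delta_pos":[0.0016,-0.0008,0.045],"turn":[0,0,0],"fingers":0.7}
    - {"delta_pos":[0.0016,-0.0008,0.065],"turn":[0,0,0],"fingers":0.7}
    - {"delta_pos":[0.0016,-0.0008,0.075],"turn":[0,0,0],"fingers":0.7}
    - {"delta_pos":[0.0016,-0.0008,0.08],"turn":[0,0,0],"fingers":0.7}
    - {"delta_pos":[0.0016,-0.0008,0.08],"turn":[0,0,0],"fingers":0.7}
    - {"delta_pos":[0.0016,-0.0008,0.08],"turn":[0,0,0],"fingers":0.7}

```text
clock: 15.05
position: [0.5667, 0.242, 0.069]
ee_rot: [0.842, 0.54, 0.001, -0.0]
ft_force: [-0.0, -0.1, -0.9]
grip_width: 0.554
grasp_force: 41.6
```

Request:
move_arm:
  plan:
    - {"delta_pos":[0,0,0.002],"turn":[0,0,0],"fingers":0.7}
    - {"delta_pos":[0,0,0.004],"turn":[0,0,0],"fingers":0.7}
    - {"delta_pos":[0,0,0.005],"turn":[0,0,0],"fingers":0.7}
    - {"delta_pos":[0,0,0.005],"turn":[0,0,0],"fingers":0.7}

```text
clock: 15.55
position: [0.5662, 0.2418, 0.0632]
ee_rot: [0.842, 0.54, -0.0, -0.0]
ft_force: [-0.1, 0.1, -1.5]
grip_width: 0.554
grasp_force: 41.6
```

Past lug-top level (0.0659) with no contact force, so the recesses are over the lugs. Going on to home.

Request:
move_arm:
  plan:
    - {"delta_pos":[0,0,0.001],"turn":[0,0,0],"fingers":0.7}
    - {"delta_pos":[0,0,0.002],"turn":[0,0,0],"fingers":0.7}
    - {"delta_pos":[0,0,0.003],"turn":[0,0,0],"fingers":0.7}
    - {"delta_pos":[0,0,0.003],"turn":[0,0,0],"fingers":0.7}

```text
clock: 16.05
position: [0.5663, 0.2418, 0.0605]
ee_rot: [0.842, 0.54, 0.0, -0.0]
ft_force: [-1.2, -0.2, 2.0]
grip_width: 0.554
grasp_force: 41.7
```

Force is now +2.0 N at z = 0.0605 (expected home is 0.0604), so it's seated. I'll release and rise to check.

Request:
move_arm:
  plan:
    - {"delta_pos":[0,0,0],"turn":[0,0,0],"fingers":0.3}
    - {"delta_pos":[0,0,0],"turn":[0,0,0],"fingers":0.1}
    - {"delta_pos":[0,0,0],"turn":[0,0,0],"fingers":0.0}
    - {"delta_pos":[0,0,0],"turn":[0,0,0],"fingers":0}
    - {"delta_pos":[0,0,0],"turn":[0,0,0],"fingers":0}
    - {"delta_pos":[0,0,-0.03],"turn":[0,0,0],"fingers":0}
    - {"delta_pos":[0,0,-0.08],"turn":[0,0,0],"fingers":0}
    - {"delta_pos":[0,0,-0.13],"turn":[0,0,0],"fingers":0}
    - {"delta_pos":[0,0,-0.17],"turn":[0,0,0],"fingers":0}
    - {"delta_pos":[0,0,-0.18],"turn":[0,0,0],"fingers":0}
    - {"delta_pos":[0,0,-0.18],"turn":[0,0,0],"fingers":0}

```text
clock: 17.42
position: [0.5664, 0.2419, 0.2403]
ee_rot: [0.842, 0.54, 0.0, -0.0]
ft_force: [0.8, 0.1, 0.0]
grip_width: 0.998
grasp_force: 0.0
```

Run:
```python
from h import *
c=wrist('w8');lid(c,(.566,.239),.077,.0035)
P=cloud(c);k=(np.hypot(P[...,0]-.5664,P[...,1]-.2391)<.018);q=P[k];A=np.c_[q[:,:2],np.ones(len(q))];s=q[:,2]<.0795
x=np.linalg.lstsq(A[s],q[s,2],rcond=None)[0];print("lid slope",x[:2],"z",np.median(q[s,2]))
```

```text
w8 17.425 [0.5664 0.2419 0.2403] [-0.8   0.32  0.4   1.51 -0.13  1.33 -0.81] tool y yaw -24.69 ft [0.8 0.1 0. ] 0.9983190208770115
lid ((0.5660451054573059, 0.24069155752658844), (0.06646819412708282, 0.04804478585720062), 65.14569854736328) 0.07687750081107736 [ 231  139   56   73 3711]
lid slope [-0.00292827 -0.00655009] z 0.07691502342702751
```

View pics/w8.png

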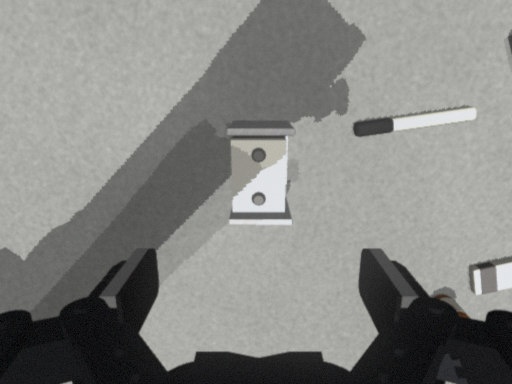

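The lid is at 76.9 mm, where 77 mm is home. It's level, yaw is 65.15°, and the centre is within about 1.6 mm of the bottom case. The picture shows the case between the stand's walls at (258,177), the gripper clear of it, and the marker undisturbed. Handing in.

```bash
python3 -c "
from workcell import hand_in
print(hand_in())"
```

```text
the job is handed in; nothing more can be done
None
```

The low case was set down and released on the open bench, then regripped the other way and stacked on the bottom case, where it measured fully home and level (lid 76.9 mm, 77 mm expected); the job is handed in at about 17.5 s, and the hand-in gave no verdict.

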